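Open the desk air cleaner for a filter change

TASK

Open the air cleaner for a filter change: press its ridged snap tab right in until the grey filter cover is released, then push the cover off its seat, out of its rails and past the tab, so that it lies flat on the open deck of the air cleaner and the tab has sprung back up behind it. Only press and push: do not lift the cover or let it fall off the air cleaner, and leave the other things on the desk where they are.

Things in the scene. Friction and masses are not known exactly. Their poses are not given: they have to be found in the camera images.
- cleaner: Fixed white desk-top air cleaner, a low box with a flat deck 60 mm above the desk; it spans x -85..85, y -130..175 mm of its own axes (z up), origin under it on the desk. The filter seat is at its -y end, open deck at its +y end (y 25..170), closed by a 6 mm high stop lip (y 170..175).
- seat (a point): Centre of the filter seat at deck height, x 0, y -65 of the air cleaner, axes the same. Along each side a rail, y -116..25 of the air cleaner, outer face x = +-77, 12 mm high, its lip reaching in to x = +-60 over the cover's edge; behind it a 12 mm high rear wall (y -130..-116). The cover can leave only towards +y.
- deck_mid (a point): Centre of the open deck where the cover ends up, at deck height: x 0, y 98 mm of the air cleaner.
- tab (a joint): Snap tab between the rails: grey ridged block, x -20..20, y -14.5..24 mm of the air cleaner, against the cover's leading edge. 0 up (top 69 mm above the desk) to 0.008 m pressed straight down (61 mm), sprung, 5 to 9 N. Past 0.006 a hidden spring pops the cover 9 mm to +y over the tab; the cover keeps it down (about 0.005) till it has passed; then it springs up to 0.
- tab_top (a point): Where to press: on top of the snap tab, at x 0, y 12 mm of the air cleaner (27 mm from the latched cover's edge, so that the cover can pop out beside the finger); it moves down with the tab.
- cover: Filter cover, loose grey slotted plate 130 (x) x 100 (y) mm, 7 mm thick, 0.1 to 0.2 kg; axes parallel to the air cleaner's, origin at the centre of its underside. Latched: y -65, z 60 mm of the air cleaner; popped: y about -55. Clear of rails and tab when its y is beyond 75; against the stop lip at 120. Pushing it over the tab takes up to about 10 N.
- cover_rib (a point): Middle of the pushing (-y) face of the upright rib across the cover: 60 (x) x 8 (y) mm, 14 mm high on the cover's top (cover top 67, rib top 81 mm above the desk). This point is at x 0, y -4, z 14 mm of the cover; push it towards +y.
- mug: White mug, 80 mm across, 95 mm high, bystander; origin under it.
- stapler: Dark stapler, 140 x 34 x 48 mm, bystander; origin under it.
- spare_filter: Spare pleated filter, 100 x 80 x 26 mm, bystander; origin under it.
- tape_dispenser: Tape dispenser, 120 x 50 x 77 mm, bystander; origin under it.
Mind the look-alikes: they are no part of the job. Leave any pink or purple look-alike of the cover alone.

How it is judged:
On the way, in this order (a step that is already met when the one before it is completed fails the run):
1. the snap tab is pressed in while the cover is still on its seat (value of joint tab above 0.0055 m and y of cover in the frame of cleaner below -0.03 m), for 0.1 s.
2. the cover is off its seat, clear of rails and tab, and the tab is up again (y of cover in the frame of cleaner above 0.076 m and z of cover in the frame of cleaner between 0.056 and 0.065 m and value of joint tab below 0.0015 m), for 0.2 s.
At the end, for the whole second after the job is handed in: The cover lies flat (within 0.06 rad, underside within 5 mm of deck height) and still on the open deck, its origin 76 to 124 mm towards +y and within 30 mm sideways of the air cleaner's origin, and the tab is up again (within 1.5 mm) (all of step 2 and y of cover in the frame of cleaner below 0.124 m and x of cover in the frame of cleaner between -0.03 and 0.03 m and angle between cover's own z axis and vertical below 0.06 rad and linear speed of cover below 0.01 m/s); the robot touches nothing.
It fails at once if the cover is lifted more than 15 mm off the deck level (z of cover in the frame of cleaner above 0.075 m).
It fails at once if the cover is tipped by more than 0.3 rad (angle between cover's own z axis and vertical above 0.3 rad).
It fails at once if the cover falls off the air cleaner (z of cover in the frame of cleaner below 0.045 m).
It fails at once if a bystander is moved by more than 20 mm (distance of any of mug, stapler, spare_filter, tape_dispenser from where it was at the start of the episode above 0.02 m).
It also fails if it takes over 43 s, if anything falls off the work surface, if the arm or the gripper's body presses on something with over 40 N, if the wrist force passes 120 N, or if a joint passes its speed limit or range.

ROBOT

A 7-joint arm with a two-finger parallel gripper is mounted at the origin on the work surface. World frame = base frame: x ahead of the robot, y to its left, z up, the work surface at z = 0. Lengths are in m, angles in rad, forces in N, time in s.
With the tool pointing down it reaches from about 0.425 to 0.875 m from the base axis. Payload 8.4 kg.
Tool frame: the origin (TCP) lies at the very end of the fingers, on their centre line; the grasp point (between the pads) lies 19 mm behind it (hold_point_z is the distance from the TCP to the grasp point, in m); z points along the fingers, y is the line along which they close (so a half turn about z gives the same grasp; the last joint's range is limited). The gripper opens to 85 mm and grips with 20 to 120 N. Pads are 22 mm wide; open, the fingers measure 114 mm over their backs; the gripper's body (76 mm by 85 mm) begins 54 mm behind the grasp point. The pads swing forward as they close: fully open they stand 13 mm farther back than shut.
Start: joints at [-1.401, 0.333, 0.04, 1.465, -0.013, 1.343, -0.059], TCP at [0.173, 0.627, 0.231] pointing down, gripper open.
Joint ranges: [-2.58, 2.58], [-0.38, 2.09], [-1.3, 1.39], [0.25, 2.4], [-1.5, 4.64], [0.08, 2.09], [-2.65, 2.65]. Speed limits (rad/s): [2.22, 2.22, 2.79, 2.79, 3.14, 3.14, 3.14].

INTERFACE

Orientations are given as a 3x3 rotation matrix whose columns are the frame's x, y, z axes.
In Python, from workcell import * gives the robot as it stands. Calls block until the motion is done:
- move_pose(position, orientation): joint-space move of the TCP to a pose.
- move_straight(position, orientation=None, max_speed=0.15, until_force=None): straight line of the TCP; orientation=None keeps the orientation; max_speed is the mean speed in m/s. With until_force (N) it stops when the force on the tool has changed by that much, and returns True; else False.
- movej(angles): joint-space move.
- command_gripper(opening, f_grip=None): opening from 0.0 (shut) to 1.0 (fully open); f_grip is the grip in N (None keeps the last); returns when the fingers have stopped.
- pause(seconds).
- inverse_kinematics(position, orientation): joint angles nearest the present ones, or None.
- capture(name): name is "scene" or "side" or "wrist"; returns a dict with "color" (384x512x3 uint8, red, green, blue), "depth" (384x512 float32, m along the optical axis (not along the pixel's ray), 0 where there is no reading), "mtx" (3x3 intrinsics, pixels), "k1" (the pictures are not rectified: a ray, as slopes to the right and down, at radius r is drawn at 1 + k1 r^2 times it, then the intrinsics apply), "pose" (4x4, takes a point from camera to world coordinates). Camera axes: x right, y down, z forward; pixel columns grow to the right and rows downward; lengths in m; the calibration is good to about 2 mm. A picture is of the moment at which its call begins.
A pose or a line that the arm cannot do raises Unreachable and nothing moves.
- finish_job(): hands the job in; it is judged then, once.
Readings, each from a call of its own:
- current_clock(): time.
- current_q(): joint angles.
- current_joint_velocities(): joint speeds.
- current_joint_torque(): joint torques, N m.
- current_tool_pos(): TCP position.
- current_tool_rot(): TCP orientation.
- current_ft_force(): force on the tool from outside, world axes, zero at the start.
- current_moment(): the same for the moment, N m.
- current_grip_width(): opening from 0.0 (shut) to 1.0 (fully open).
- current_grip_force(): force on a finger pad.
Only numpy, scipy, OpenCV 4.12 (cv2) and the standard library are available. Lean on these libraries where they do the work, as an engineer would, in place of code of your own. Each camera call takes 0.05 s, during which the arm holds its last target. There are 200 camera calls.

## Working session

There is one attempt and no reset: what is moved stays moved. The work goes in short steps, each a Python script; the robot and the scene stay as the last script left them, time stands still between calls to the robot, and variables do not carry over. Pictures are saved under pics/ and viewed, at most 10 in all, crops included, and the job is handed in when it is done.

```bash
mkdir -p pics
cat > h.py <<'E'
from workcell import *
import numpy as np, cv2
def und(c,uv):
    p=(np.asarray(uv,float).reshape(-1,2)-c["mtx"][:2,2])/[c["mtx"][0,0],c["mtx"][1,1]]
    q=p.copy()
    for _ in range(20): q=p/(1+c["k1"]*(q**2).sum(1,keepdims=True))
    return q
def ray(c,uv,z):
    d=np.c_[und(c,uv),np.ones(len(und(c,uv)))]@c["pose"][:3,:3].T; o=c["pose"][:3,3]
    return o+d*((z-o[2])/d[:,2:3])
def cloud(c):
    h,w=c["depth"].shape; v,u=np.mgrid[:h,:w]
    q=und(c,np.c_[u.ravel(),v.ravel()]); D=c["depth"].reshape(-1,1)
    return (np.c_[q*D,D]@c["pose"][:3,:3].T+c["pose"][:3,3]).reshape(h,w,3)
E
python3 - <<'E'
from h import *
import pickle
cs={n:capture(n) for n in("scene","side")}
pickle.dump(cs,open("c0.pkl","wb"))
for n,c in cs.items(): print(n,c["pose"].round(2).tolist(),c["mtx"][0,0],c["k1"])
cv2.imwrite("pics/a.png",cv2.resize(np.vstack([c["color"] for c in cs.values()])[:,:,::-1],(400*1,600)))
cv2.imwrite("pics/s.png",cv2.resize(cs["scene"]["color"][:,:,::-1],(800,600)))
cv2.imwrite("pics/d.png",cv2.resize(cs["side"]["color"][:,:,::-1],(800,600)))
E
```

```text
scene [[-0.74, 0.57, -0.35, 1.03], [0.67, 0.63, -0.38, 0.47], [0.0, -0.52, -0.85, 1.18], [0.0, 0.0, 0.0, 1.0]] 419.62013683228537 -0.02948779319674744
side [[0.68, -0.49, 0.55, 0.02], [-0.74, -0.44, 0.52, -0.51], [-0.02, -0.75, -0.66, 0.73], [0.0, 0.0, 0.0, 1.0]] 354.01718363803457 -0.03234898109769331
```

View pics/s.png

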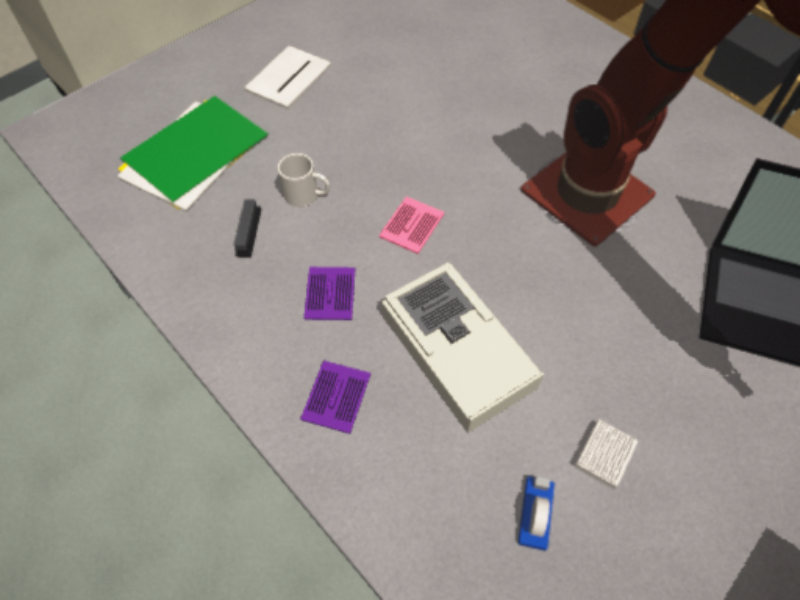

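View pics/d.png

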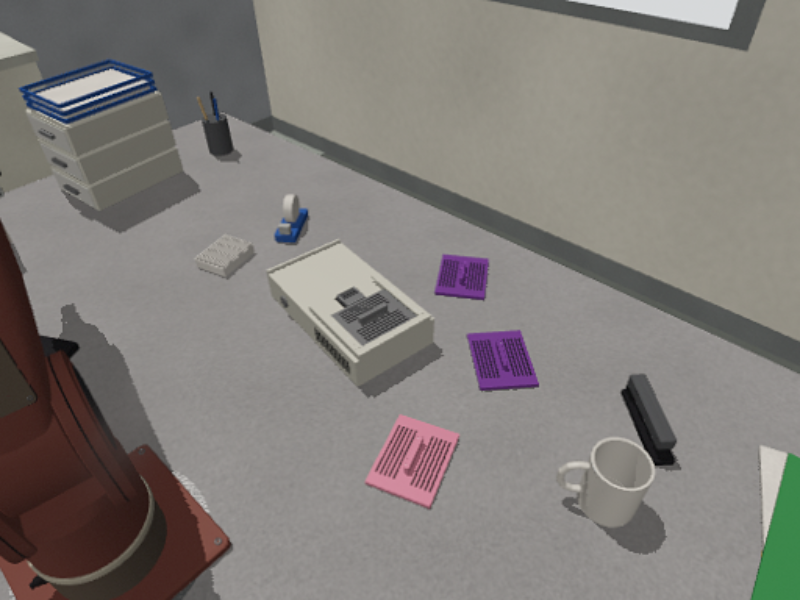

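The scene picture (800×600) shows one white cleaner at about (460,345), with its grey cover at (437,302), its tab at (455,328) and its open deck at (495,375). The side picture shows the cover at (375,318) and the tab at (350,297). The look-alikes are pink at (412,225) and purple at (330,293) and (336,397). Only the grey cover on the cleaner fits the description. Next I'll measure the cleaner's outline in both views.

Run:
```python
from h import *
import pickle
cs=pickle.load(open("c0.pkl","rb"))
seed={"scene":(495,375),"side":(320,275)}; tabpx={"scene":(455,328),"side":(350,297)}; cov={"scene":(437,302),"side":(375,318)}
for n,c in cs.items():
    P=cloud(c); z=P[...,2]
    m=((z>.05)&(z<.1)&(c["depth"]>0)).astype(np.uint8)
    k,lab=cv2.connectedComponents(m)
    s=np.array(seed[n])*.64; l=lab[int(s[1]),int(s[0])]
    Q=P[lab==l]
    print(n,len(Q),"deck z",P[int(s[1]),int(s[0])].round(4))
    r=cv2.minAreaRect((Q[:,:2]*1000).astype(np.float32)); print(r,cv2.boxPoints(r).round(0).tolist())
    # dark pixels on it = cover+tab
    hull=cv2.convexHull(np.argwhere(lab==l)[:,::-1].astype(np.int32)); M=np.zeros_like(m); cv2.fillConvexPoly(M,hull,1)
    M=cv2.erode(M,np.ones((5,5)))
    g=(cv2.cvtColor(c["color"],cv2.COLOR_RGB2GRAY)<130)&(M>0)
    v,u=np.nonzero(g); G=ray(c,np.c_[u,v],.067); rr=cv2.minAreaRect((G[:,:2]*1000).astype(np.float32)); print("dark",len(G),rr, G.mean(0).round(4))
    for k2 in(tabpx,cov): print(ray(c,[np.array(k2[n])*.64],.067).round(3))
s=cs["scene"]["color"][150:290,230:360]; d=cs["side"]["color"][145:250,165:285]
A=cv2.resize(s,(400,430),interpolation=2);B=cv2.resize(d,(400,430),interpolation=2)
cv2.imwrite("pics/crop.png",np.hstack([A,B])[:,:,::-1])
print(current_ft_force())
```

```text
scene 5134 deck z [0.5391 0.1949 0.0643]
((526.6994018554688, 91.28670501708984), (308.4126892089844, 174.09046936035156), 80.3391342163086) [[415.0, -46.0], [587.0, -75.0], [638.0, 229.0], [467.0, 258.0]]
dark 1165 ((513.1221313476562, 26.50668716430664), (142.70606994628906, 115.02706909179688), 80.25939178466797) [0.5135 0.0171 0.067 ]
[[0.523 0.075 0.067]]
[[0.507 0.008 0.067]]
side 4352 deck z [0.5305 0.1713 0.0583]
((525.12890625, 91.45603942871094), (308.5984191894531, 172.55612182617188), 80.43632507324219) [[414.0, -46.0], [585.0, -75.0], [636.0, 229.0], [466.0, 258.0]]
dark 1352 ((517.5696411132812, 83.81678009033203), (298.1595764160156, 147.83895874023438), 80.83348083496094) [0.5092 0.015  0.067 ]
[[0.519 0.071 0.067]]
[[ 0.509 -0.002  0.067]]
[-0.2445969  -0.09709874  0.69747469]
```

View pics/crop.png

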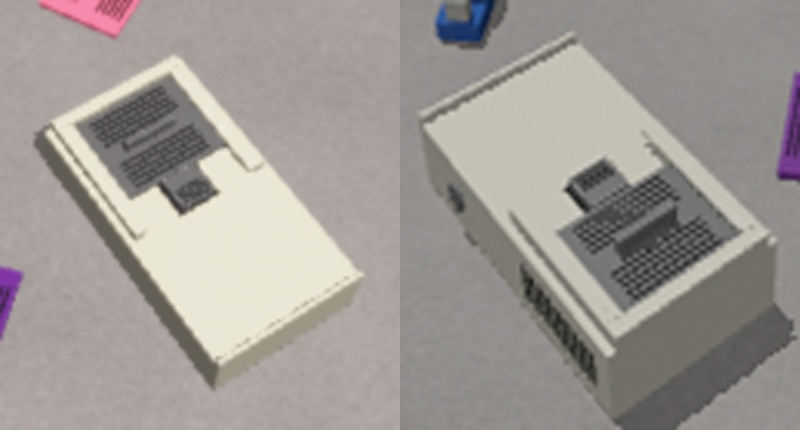

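Both views agree: centre (526, 91) mm, 308×173 mm against the given 305×170, yaw from the long axis 80.4°, deck about 60 mm. Both also place the tab within 4 mm of where that pose puts it. The crop confirms the grey cover and ridged tab on the white cleaner, with the stop lip at the +y end. Next I'll move above the tab and take one close look.

```bash
cat >> h.py <<'E'
a=np.radians(80.4); Y=np.array([np.cos(a),np.sin(a),0]); X=np.array([np.sin(a),-np.cos(a),0]); Z=np.array([0,0,1.])
O=np.array([.5259,.0914,0])-.0225*Y
W=lambda x,y,z:O+x*X+y*Y+z*Z
def Rt():
    best=None
    for s in(1,-1):
        R=np.c_[s*Y,np.cross(-Z,s*Y),-Z]; q=inverse_kinematics(W(0,.012,.1),R)
        if q is not None:
            d=abs(np.array(q)-current_q()).max()
            if best is None or d<best[0]: best=(d,R,q)
    return best[1]
def local(P): return np.stack([(P-O)@X,(P-O)@Y,P[...,2]],-1)
E
python3 - <<'E'
from h import *
R=Rt(); print(R.round(2).tolist())
move_pose(W(0,.012,.2),R); command_gripper(0.0)
c=capture("wrist"); P=local(cloud(c)); g=cv2.cvtColor(c["color"],cv2.COLOR_RGB2GRAY)
np.savez("w.npz",P=P,col=c["color"])
m=(P[...,2]>.0755)&(P[...,2]<.086)&(abs(P[...,0])<.05)&(abs(P[...,1]+.065)<.045)
print("rib",m.sum(),P[m].min(0).round(4),P[m].max(0).round(4)) if m.any() else print("no rib")
m=(P[...,2]>.064)&(P[...,2]<.078)&(abs(P[...,0])<.035)&(P[...,1]>-.012)&(P[...,1]<.05)
print("tab",m.sum(),P[m].min(0).round(4),P[m].max(0).round(4)) if m.any() else print("no tab")
cv2.imwrite("pics/w.png",c["color"][:,:,::-1]); print(current_clock(),current_tool_pos(),current_q())
E
```

```text
[[0.17, 0.99, -0.0], [0.99, -0.17, -0.0], [0.0, 0.0, -1.0]]
rib 34 [-0.0283 -0.0657  0.0761] [ 0.0314 -0.0582  0.0824]
tab 1834 [-0.0186 -0.012   0.0645] [0.0214 0.0261 0.0717]
3.2333 [0.52415173 0.08104229 0.20000295] [-0.88115268  0.11516373  0.7004647   1.82722986 -0.07876752  1.22714146
 -0.32494816]
```

View pics/w.png

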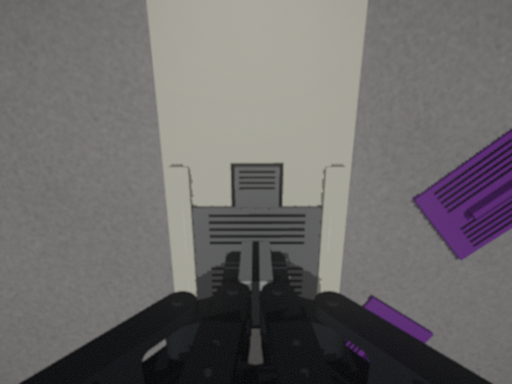

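The wrist picture shows the tab at (257,185) in front of the cover's edge at row 207, with the rails on both sides. The close view puts the tab and rib about 1.4 mm in x and 2 mm in y from my frame, so I'll correct by half of each and press.

```bash
sed -i 's/^W=/O=O+.001*X+.001*Y\nW=/' h.py
python3 - <<'E'
from h import *
move_straight(W(0,.012,.076))
f0=current_ft_force(); print(move_straight(W(0,.012,.064),max_speed=.02,until_force=3),current_tool_pos()[2])
for z in(.064,.0624,.0615):
    s=move_straight(W(0,.012,z),max_speed=.02,until_force=25); print(z,s,current_tool_pos()[2],(current_ft_force()-f0).round(1))
    if s: break
pause(.4); print(current_ft_force()-f0)
move_straight(W(0,.012,.13)); 
move_straight(W(0,-.01,.2))
c=capture("wrist"); cv2.imwrite("pics/w2.png",c["color"][:,:,::-1])
for n in("scene","side","wrist"):
    c=capture(n); P=local(cloud(c))
    m=(P[...,2]>.0755)&(P[...,2]<.086)&(abs(P[...,0])<.035)&(abs(P[...,1]+.055)<.045)&(c["depth"]>0)
    print(n,m.sum(),np.percentile(P[m],[5,50,95],axis=0).round(4).tolist() if m.any() else"")
print(current_clock())
E
```

```text
True 0.06743071786124846
0.064 False 0.06412009353402696 [2.9 1.9 3.3]
0.0624 False 0.06254597562103495 [2.6 0.4 5. ]
0.0615 False 0.06161776412216498 [3.5 0.8 5.9]
[3.11870005 2.01245563 5.00528939]
scene 52 [[-0.0261, -0.0554, 0.0771], [0.0015, -0.0494, 0.0812], [0.0281, -0.047, 0.085]]
side 67 [[-0.031, -0.0556, 0.0759], [-0.0039, -0.0526, 0.0803], [0.0245, -0.0482, 0.0827]]
wrist 680 [[-0.0261, -0.0526, 0.0767], [0.0006, -0.048, 0.0814], [0.0272, -0.0457, 0.0827]]
7.35
```

View pics/w2.png

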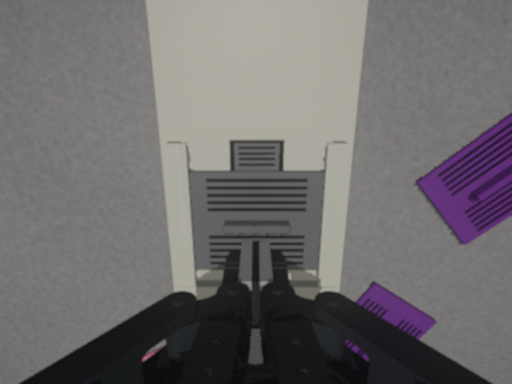

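The cover has popped: its leading edge is now over the tab at row 171, a gap shows behind it at row 275, and the rib at (257,228) has moved about +9 mm. Next I'll go behind the rib and push.

Run:
```python
from h import *
move_straight(W(0,-.081,.12)); f0=current_ft_force()
print("down",move_straight(W(0,-.081,.0715),max_speed=.05,until_force=12))
print("contact",move_straight(W(0,-.05,.0715),max_speed=.03,until_force=3),local(current_tool_pos()).round(4))
for y in(-.02,.02,.06,.085):
    s=move_straight(W(0,y,.0715),max_speed=.05,until_force=30); print(y,s,local(current_tool_pos()).round(4),(current_ft_force()-f0).round(1))
    if s: break
pause(.2)
for n in("scene","side"):
    c=capture(n); P=local(cloud(c))
    m=(P[...,2]>.0755)&(P[...,2]<.084)&(abs(P[...,0])<.04)&(P[...,1]>local(current_tool_pos())[1]+.008)&(P[...,1]<.15)&(c["depth"]>0)
    print(n,m.sum(),np.percentile(P[m],[5,50,95],axis=0).round(4).tolist() if m.any() else"")
    cv2.imwrite(f"pics/p_{n}.png",cv2.resize(c["color"][120:312,130:386],(800,600))[:,:,::-1])
print(current_clock())
```

```text
down False
contact True [-0.0003 -0.0609  0.0712]
-0.02 False [-0.0001 -0.0198  0.0715] [ 0.2  1.2 -0.5]
0.02 False [0.     0.0204 0.0716] [-0.4  0.4 -1.1]
0.06 False [0.0003 0.0607 0.0719] [-1.   0.2  1.1]
0.085 False [-0.0002  0.0853  0.0714] [-0.   0.4 -0.7]
scene 50 [[-0.0252, 0.0937, 0.0762], [0.0002, 0.1007, 0.081], [0.0265, 0.1047, 0.0836]]
side 21 [[-0.0318, 0.0968, 0.0763], [-0.02, 0.0994, 0.0789], [0.0259, 0.103, 0.0813]]
13.8583
```

View pics/p_scene.png

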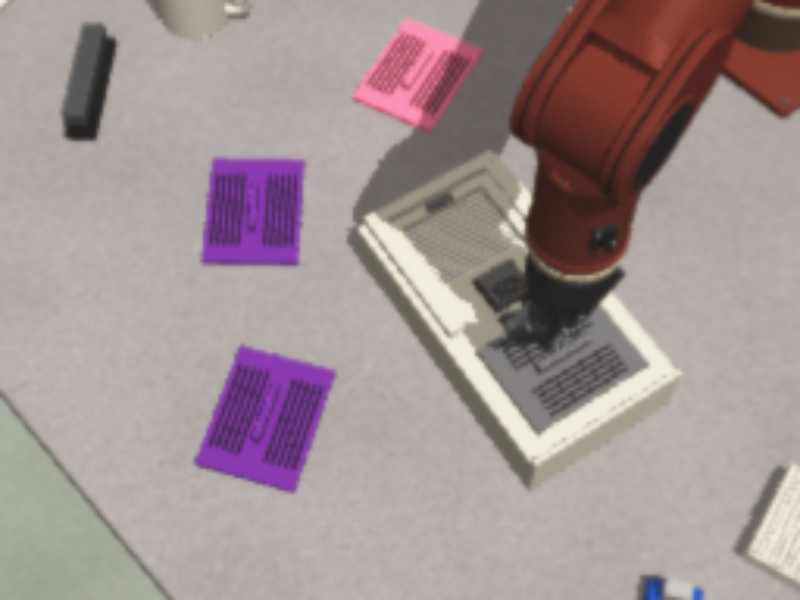

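The crop shows the cover on the open deck at about (565,375), the tab uncovered behind it at (500,285), and the rib at about 100 mm as intended. Next I'll back off, raise the arm and check with the wrist camera.

Run:
```python
from h import *
move_straight(W(0,.075,.0715),max_speed=.05); move_straight(W(0,.06,.22)); pause(.3)
for n in("wrist","scene","side"):
    c=capture(n); P=local(cloud(c)); ok=c["depth"]>0
    for nm,m in(("rib",(P[...,2]>.0755)&(P[...,2]<.084)&(abs(P[...,0])<.04)&(abs(P[...,1]-.1)<.03)),("tab",(abs(P[...,0])<.012)&(abs(P[...,1]-.005)<.01)&(P[...,2]<.09)),("deckplate",(abs(P[...,0])<.05)&(abs(P[...,1]-.13)<.01)&(P[...,2]<.09))):
        m&=ok; print(n,nm,m.sum(),np.median(P[m],axis=0).round(4) if m.any() else"")
    if n=="wrist": cv2.imwrite("pics/w3.png",c["color"][:,:,::-1])
print(current_clock())
```

```text
wrist rib 679 [0.0003 0.1024 0.0809]
wrist tab 432 [0.0003 0.005  0.0692]
wrist deckplate 2691 [0.0003 0.1303 0.0672]
scene rib 51 [0.0024 0.1009 0.0806]
scene tab 46 [0.0009 0.0053 0.0689]
scene deckplate 206 [0.0005 0.13   0.0676]
side rib 50 [-0.0022  0.0989  0.079 ]
side tab 33 [0.0004 0.0052 0.0686]
side deckplate 118 [-0.0012  0.1306  0.0658]
15.8
```

View pics/w3.png

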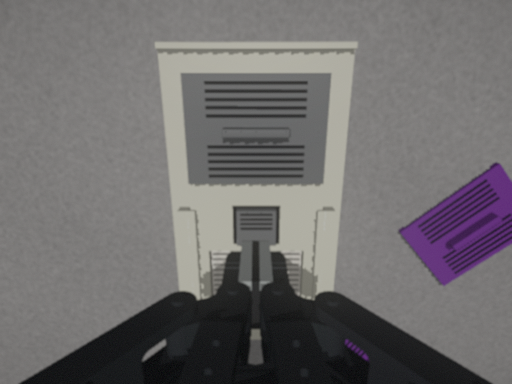

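The wrist picture shows the cover flat on the open deck at (257,130), with its top at 67 mm and its y at about 100 mm. The tab at (257,225) is up, with its top at 69 mm.

```bash
python3 -c "
from workcell import *
print(finish_job())"
```

```text
the job is handed in; nothing more can be done
None
```

The job is handed in: the cover was released and pushed flat onto the open deck at about y = 100 mm, the tab sprang back up behind it (top at 69 mm), and the arm touched only the tab and the cover; `finish_job()` returned no verdict.

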